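# Set the kettle base one click hotter and start it

### The job

Set the kettle one step hotter for the tea: with a fingertip resting on the broad knurled dial of the kettle base, turn it clockwise by one click, so that its line goes from the small dot to the middle-sized dot and stays there. Then press the round start button in front of the dial fully down and let it spring back. Do not start the kettle at any other setting, pick nothing up, and leave the kettle, cup, canister, box, jar and pestle where they stand.

Things in the scene. Friction and masses are not known exactly. Their poses are not given: they have to be found in the camera images.
- station: Black kettle power base, fixed, 210 mm deep (own x) by 400 mm wide (own y), its flat top 32 mm above the ledge. Origin: centre of its underside; own x points from its front edge (the button side, towards the robot) to its back, own y to its left, z up. In its frame the dial's axis is at x 35, y -110 mm, the start button at x -68, y -110 mm, and the kettle stands at x 0, y 105 mm. It does not move when pushed.
- dial_top (a point): Centre of the flat top face of the dial, on its vertical turning axis, 46 mm above the ledge. The dial is a low aluminium disc of 88 mm diameter and 13 mm height, knurled round its rim, too wide to grip, lying flat on the right-hand part of the base. Its top is hard and level. Turned by friction: a fingertip pressed on its top 28 mm from the axis with about 8 to 15 N and led round an arc carries it along without slipping.
- dial_line (a point): Outer end of the black line on the dial's top face, 42 mm from the axis; turns with the dial and shows its setting. The base has three white flat dots (5, 8 and 12 mm across) around the back of the dial, 56 mm from its axis: small (left), middle-sized (straight back, own +x of the base), large (right), 0.70 rad (40 degrees) apart.
- middle_dot (a point): The middle-sized white dot on the top of the base, 56 mm from the dial's axis, directly behind it: the setting that is wanted.
- dial (a joint): Angle of the dial in rad, growing clockwise seen from above. Sprung clicks (rest positions) at 0 (line at the small dot, where it starts), 0.70 (middle dot) and 1.40 (large dot), with stops just beyond the first and last. Going over a click takes about 0.05 N m; let go anywhere between about 0.4 and 1.0 the dial snaps to 0.70 by itself.
- start_top (a point): Centre of the top of the start button, a round grey push button of 28 mm diameter in an aluminium bezel, on the front part of the base 103 mm in front of the dial's axis; its top is 41 mm above the ledge and 9 mm above the base. Pressed straight down.
- start (a joint): Travel of the start button in m: 0 up, 0.004 fully down. A spring returns it; it starts to move at about 1.8 N and is fully down at about 4.6 N.
- kettle: Loose steel kettle, 153 mm in diameter, 186 mm high with its lid knob, standing on the left part of the base; its handle reaches 120 mm from its axis and its spout 85 mm. Origin: centre of its underside, 33 mm above the ledge; own +y points to the handle. Not to be touched.
- tea_canister: Loose aluminium tea canister, 77 mm in diameter, 120 mm high. Origin: centre of its underside. Bystander.
- spice_box: Loose red plastic spice box, 52 by 52 mm, 100 mm high with its twist cap. Origin: centre of its underside. Bystander.
- glass_jar: Loose small glass jar with a wooden lid, 60 mm in diameter, 78 mm high. Origin: centre of its underside. Bystander.
- pestle: Loose wooden pestle lying on the ledge, 154 mm long along its own x, 38 mm thick at its head. Origin: under its middle, at the ledge. Bystander.
- tea_cup: Loose white handleless cup, 82 mm in diameter, 75 mm high, behind the base. Origin: centre of its underside. Bystander.

How it is judged:
By the outcome, as a careful person would: the job done as asked, in the order asked, and still so for the second after the job is handed in, with the robot touching nothing.
It also fails if it takes over 51 s, if anything falls off the work surface, if the arm or the gripper's body presses on something with over 40 N, if the wrist force passes 120 N, or if a joint passes its speed limit or range.

### The arm

A 6-joint arm with a two-finger parallel gripper is mounted at the origin on the work surface. World frame = base frame: x ahead of the robot, y to its left, z up, the work surface at z = 0. Lengths are in m, angles in degrees, forces in N, time in s.
With the tool pointing down it reaches from about 0.4 to 0.825 m from the base axis. Payload 7 kg.
Tool frame: the origin (TCP) lies at the very end of the fingers, on their centre line; the grasp point (between the pads) lies 19 mm behind it (grasp_offset is the x of the grasp point in the tool frame, in m); x points along the fingers, y is the direction in which the jaws open and shut, and the axes are right-handed (so a half turn about x gives the same grasp; the last joint's range is limited). The gripper opens to 88 mm and grips with 3 to 60 N. Pads are 19 mm wide; open, the fingers measure 130 mm over their backs; the gripper's body (78 mm by 193 mm) begins 47 mm behind the grasp point.
Start: joints at [83.6, 20.546, 0.682, 0, -70.136, -16.507], TCP at [0.263, 0.622, 0.227] pointing down, gripper open.
Joint ranges: [-176.03, 176.03], [-82.01, 121.73], [-58.28, 71.71], [-173.87, 95.51], [-174.79, -0.11], [-173.66, 173.66]. Speed limits (degrees/s): [136.94, 136.94, 172.46, 180, 180, 180].

### API

Orientations are given as [roll, pitch, yaw] about the fixed x, y, z axes, in that order (R = Rz(yaw) Ry(pitch) Rx(roll)).
In Python, from plant import get_obs, snapshot, close_job, grasp_offset gives the robot as it stands.
- The arm moves only by the tool carry_out, never from a script. Its argument "series" is a list that holds one entry, the list of rows, each a list of 6 numbers: the shift along the tool's x, y, z in mm, then the turn, a rotation vector about the tool's x, y, z in degrees. A call has 1 to 10 rows; each row is the pose to reach, as a shift and turn from the pose commanded when the call began, along the tool's axes at that moment; what a row does not reach only later rows make up. A row lasts 1/8 s, in which the tool goes at most 62.5 mm and 10.7 degrees, less where a joint would pass 70% of its speed; a pose out of reach is approached as far as the arm can. A call with a gripper value outside its range is refused whole. "hand" is the gripper's target within -1 to 1 (shut at 1, half-way at 0, fully open at -1), set as the call begins (left out, the last holds). The fingers move at their own pace and stop on an object; the grip force is fixed at half the most. Time passes only in rows, so rows that repeat a pose let the fingers close. It gives the time, the measured TCP pose, the force and the opening at its end, in the units of the state.
- get_obs(): the state, without advancing time (a new reading comes with each control period).
- snapshot(name): name is "scene" or "top" or "wrist"; returns a dict with "color" (480x640x3 uint8, red, green, blue), "fx", "fy", "cx", "cy" (pixels), "eye" and "attitude" of the camera in the world. Camera axes: x right, y down, z forward; pixel columns grow to the right and rows downward; lengths in m; the calibration is good to about 2 mm. A picture is of the moment at which its call begins. There is no depth.
- close_job(): hands the job in, once; it reports no verdict.
The state is a dict: "clock": time; "joint_pos": joint angles; "qvel": joint speeds; "tau": joint torques, N m; "tool_pos": TCP position; "orientation": TCP orientation; "force": force on the tool from outside, world axes, zero at the start; "moment": the same for the moment, N m; "opening": finger opening in m.
Only numpy, scipy, OpenCV 4.12 (cv2) and the standard library are available. Lean on these libraries where they do the work, as an engineer would, in place of code of your own. Each camera call takes 0.05 s, during which the arm holds its last target.

## Working session

There is one attempt and no reset: what is moved stays moved. The work goes in short steps, Python scripts to look and compute and a tool call to move; the robot and the scene stay as the last step left them, time stands still between calls to the robot, and variables do not carry over. Pictures are saved under pics/ and viewed, and the job is handed in when it is done.

Besides the shell and the picture viewer there is one more tool, called after ">>>" in YAML: its name, and indented under it one key for each argument. carry_out: Moves the arm, as the interface text tells. Its arguments: {"type":"object","properties":{"series":{"type":"array","items":{"type":"array","items":{"type":"array","items":{"type":"number"}}}},"hand":{"type":"number"}},"required":["series"]}

```bash
mkdir -p pics; ls; python3 - <<'E'
from plant import get_obs,snapshot,grasp_offset
import cv2
print(get_obs(),grasp_offset)
for n in ["scene","top","wrist"]:
    s=snapshot(n); cv2.imwrite(f"pics/{n}0.png",s["color"][:,:,::-1])
    print(n,{k:s[k] for k in s if k!="color"})
E
```

```text
pics
{'clock': 0.0, 'joint_pos': array([ 8.35995766e+01,  2.05915558e+01,  6.34190342e-01, -1.97290366e-02,
       -7.01335353e+01, -1.65074894e+01]), 'qvel': array([ 0.05571274,  0.0254918 , -0.02429485,  0.07919283, -0.06226344,
        0.03612031]), 'tau': array([-2.26786622e-03, -5.82717025e+01,  2.93043870e+01,  6.99736655e+00,
        6.81309117e-03, -1.51407144e-04]), 'tool_pos': array([0.26257701, 0.62132354, 0.2256257 ]), 'orientation': array([  94.97719721,   89.90722585, -107.93743481]), 'force': array([0.5879435 , 0.07164007, 0.04260596]), 'moment': array([ 0.0317361 , -0.03325857, -0.00144053]), 'opening': 0.0876026772735404} -0.0188
scene {'fx': 561.7165551522965, 'fy': 561.7165551522965, 'cx': 329.06813471326046, 'cy': 237.5390608573009, 'eye': array([1.28359621, 0.11077256, 0.63732258]), 'attitude': array([-129.78766897,    1.20828941,   92.98796901])}
top {'fx': 576.490263616102, 'fy': 576.490263616102, 'cx': 314.2958082943971, 'cy': 230.35475505778072, 'eye': array([0.40207989, 0.07062358, 1.21253403]), 'attitude': array([-1.71206829e+02,  3.75426260e-02, -9.07154958e+01])}
wrist {'fx': 383.44454133725725, 'fy': 383.44454133725725, 'cx': 317.9780316232769, 'cy': 244.04359186582928, 'eye': array([0.33287157, 0.5920002 , 0.38362142]), 'attitude': array([ 1.63520798e+02, -3.90759407e-02, -1.12890295e+02])}
```

View pics/scene0.png

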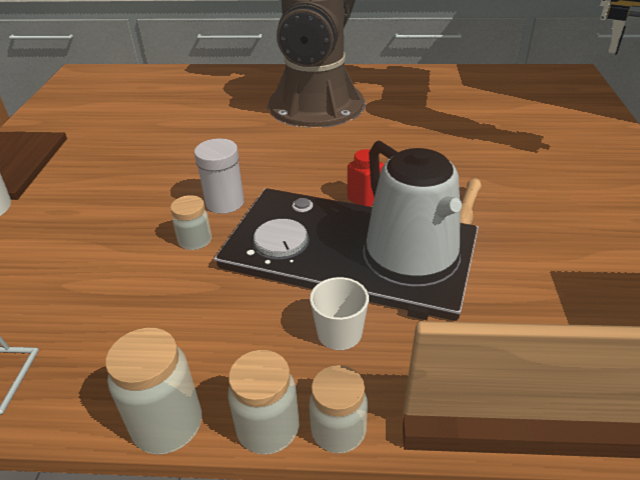

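View pics/top0.png

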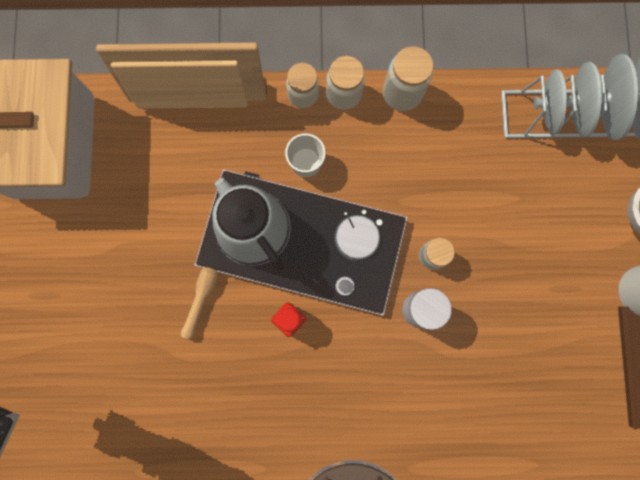

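View pics/wrist0.png

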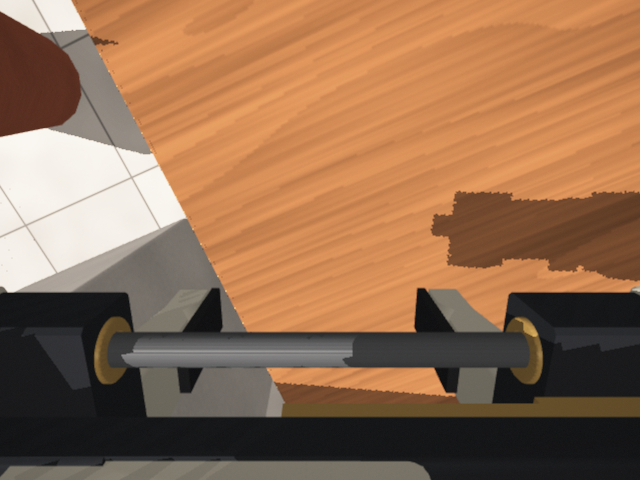

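The top view shows the dial near (357,237), the button near (345,286), the dots at (346,213), (364,212) and (379,222), and the kettle at (243,215). In the scene view the dial is near (281,238) and the button near (302,204). Next I'll measure these properly.

```bash
cat > h.py <<'E'
import numpy as np,cv2
from scipy.spatial.transform import Rotation as R
from plant import get_obs,snapshot,close_job
def ray(s,uv):
    u,v=uv; d=np.array([(u-s['cx'])/s['fx'],(v-s['cy'])/s['fy'],1])
    return s['eye'],R.from_euler('xyz',s['attitude'],degrees=True).apply(d)
def plane(s,uv,z):
    e,d=ray(s,uv); return e+d*(z-e[2])/d[2]
def tri(s1,a,s2,b):
    e1,d1=ray(s1,a);e2,d2=ray(s2,b)
    t=np.linalg.lstsq(np.c_[d1,-d2],e2-e1,rcond=None)[0]
    p,q=e1+t[0]*d1,e2+t[1]*d2
    return (p+q)/2,np.linalg.norm(p-q)
def proj(s,p):
    c=R.from_euler('xyz',s['attitude'],degrees=True).inv().apply(np.array(p)-s['eye'])
    return np.array([s['fx']*c[0]/c[2]+s['cx'],s['fy']*c[1]/c[2]+s['cy']])
E
python3 - <<'E'
from h import *
t=snapshot("top");s=snapshot("scene")
def blobs(im,lo,box,amin=3):
    g=im['color'].min(2); x0,y0,x1,y1=box
    m=(g[y0:y1,x0:x1]>lo).astype('uint8')
    n,l,st,c=cv2.connectedComponentsWithStats(m)
    return [(int(st[i][4]),(c[i]+[x0,y0]).round(2),st[i][:4]) for i in range(1,n) if st[i][4]>=amin]
for b in blobs(t,100,(325,200,395,300)): print('top',b)
for b in blobs(s,100,(235,192,320,272)): print('sc',b)
for n,im,b in (('t',t,(320,195,400,305)),('s',s,(215,185,325,275))):
    c=im['color'][b[1]:b[3],b[0]:b[2],::-1]; cv2.imwrite(f'pics/crop_{n}.png',cv2.resize(c,None,fx=5,fy=5,interpolation=cv2.INTER_CUBIC))
E
```

```text
top (3, array([342., 200.]), array([16,  0,  3,  1], dtype=int32))
top (23, array([360.13, 204.61]), array([27,  2, 19,  6], dtype=int32))
top (23, array([363.52, 211.61]), array([36,  9,  6,  6], dtype=int32))
top (9, array([375.33, 208.44]), array([47,  8,  7,  2], dtype=int32))
top (3, array([380.33, 209.67]), array([55,  9,  2,  2], dtype=int32))
top (14, array([388.5 , 211.79]), array([59, 10, 11,  4], dtype=int32))
top (9, array([345., 213.]), array([19, 12,  3,  3], dtype=int32))
top (1560, array([357.57, 236.24]), array([10, 15, 48, 44], dtype=int32))
top (3, array([394., 269.]), array([69, 68,  1,  3], dtype=int32))
top (3, array([393., 273.]), array([68, 72,  1,  3], dtype=int32))
top (286, array([344.26, 285.65]), array([10, 77, 19, 19], dtype=int32))
top (3, array([392., 277.]), array([67, 76,  1,  3], dtype=int32))
top (3, array([391., 281.]), array([66, 80,  1,  3], dtype=int32))
top (3, array([387., 298.]), array([62, 97,  1,  3], dtype=int32))
sc (137, array([238.51, 199.61]), array([ 0,  0,  9, 19], dtype=int32))
sc (189, array([302.67, 204.72]), array([57,  6, 21, 14], dtype=int32))
sc (1586, array([280.41, 236.94]), array([19, 27, 53, 38], dtype=int32))
sc (34, array([250.32, 251.91]), array([12, 58,  8,  5], dtype=int32))
sc (20, array([267.5, 261.5]), array([30, 68,  6,  4], dtype=int32))
sc (7, array([291.29, 260.43]), array([55, 68,  4,  2], dtype=int32))
sc (87, array([253.92, 267.31]), array([ 0, 71, 41,  9], dtype=int32))
```

View pics/crop_t.png

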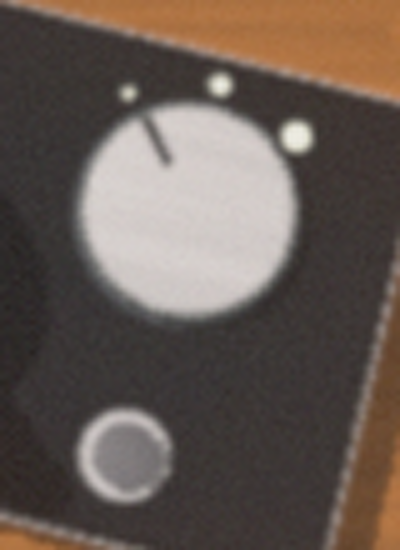

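```bash
python3 - <<'E'
from h import *
np.set_printoptions(precision=4,suppress=True)
t=snapshot("top");s=snapshot("scene")
for n,a,b in (('mid',(363.5,211.6),(267.5,261.5)),('small',(345,213),(291.3,260.4)),('button',(344.3,285.6),(302.7,204.4))):
    p,g=tri(t,a,s,b); print(n,p,g)
# dots + button on planes
small,mid,btn=plane(t,(345,213),.032),plane(t,(363.5,211.6),.032),plane(t,(344.3,285.6),.041)
small2,mid2,btn2=plane(s,(291.3,260.4),.032),plane(s,(267.5,261.5),.032),plane(s,(302.7,204.4),.041)
lar2=plane(s,(250.3,251.9),.032)
print(small,mid,btn);print(small2,mid2,lar2,btn2)
for m,b in((mid,btn),(mid2,btn2)):
    v=(m-b)[:2];L=np.hypot(*v); print('len (0.159)',L,'yaw',np.degrees(np.arctan2(v[1],v[0])),'dial',b[:2]+v/L*.103)
# dial top contour
for im,box,nm in((t,(325,214,395,265),'t'),(s,(250,212,312,258),'s')):
    x0,y0,x1,y1=box
    m=(im['color'].min(2)[y0:y1,x0:x1]>100).astype('uint8')
    c=max(cv2.findContours(m,0,2)[0],key=cv2.contourArea)
    e=cv2.fitEllipse(cv2.convexHull(c)); uv=np.array(e[0])+[x0,y0]
    print(nm,'dial',uv,e[1:],plane(im,uv,.046))
print(plane(t,(290,188),.032))
E
```

```text
mid [ 0.6227 -0.0345  0.0336] 0.001654714027639277
small [0.6201 0.0038 0.0346] 0.0020942610910993716
button [0.4697 0.0086 0.035 ] 0.001586610935607346
[0.6204 0.0047 0.032 ] [ 0.6229 -0.0338  0.032 ] [0.4693 0.0098 0.041 ]
[0.6173 0.0023 0.032 ] [ 0.621  -0.0357  0.032 ] [ 0.5985 -0.0673  0.032 ] [0.4778 0.0089 0.041 ]
len (0.159) 0.1597121741905318 yaw -15.838095657389871 dial [ 0.5684 -0.0184]
len (0.159) 0.15001569240162255 yaw -17.302675417836063 dial [ 0.5761 -0.0218]
t dial [359.0945 235.4288] ((42.4472541809082, 50.940704345703125), 62.696067810058594) [ 0.5709 -0.0223  0.046 ]
s dial [280.5177 237.104 ] ((38.15004348754883, 53.9046745300293), 87.40316009521484) [ 0.576 -0.019  0.046]
[0.6752 0.1189 0.032 ]
```

```bash
python3 - <<'E'
from h import *
np.set_printoptions(precision=4,suppress=True)
t=snapshot("top");s=snapshot("scene")
a=.70
loc=np.array([[35+56*np.cos(a),-110+56*np.sin(a)],[91,-110],[35+56*np.cos(a),-110-56*np.sin(a)],[35,-110],[-68,-110]])/1e3
z=[.032,.032,.032,.046,.038]
for nm,im,uv in(('t',t,[(345.2,213),(363.6,211.6),(379,221.8),(357.6,236.6),(344.5,285.7)]),('s',s,[(291.3,260.6),(267.5,261.5),(250.3,251.9),(280.5,237.0),(302.7,204.6)])):
    P=np.array([plane(im,u,h)[:2] for u,h in zip(uv,z)])
    A=loc-loc.mean(0);B=P-P.mean(0)
    yaw=np.arctan2((A[:,0]*B[:,1]-A[:,1]*B[:,0]).sum(),(A*B).sum())
    c,sn=np.cos(yaw),np.sin(yaw);Q=np.array([[c,-sn],[sn,c]])
    o=P.mean(0)-Q@loc.mean(0)
    print(nm,np.degrees(yaw),'origin',o,'dial',Q@[.035,-.11]+o,'btn',Q@[-.068,-.11]+o,'\nres mm',1e3*(loc@Q.T+o-P))
o=get_obs(); print(R.from_euler('xyz',o['orientation'],degrees=True).as_matrix())
E
```

```text
t -15.678451933460856 origin [0.565  0.0964] dial [ 0.569 -0.019] btn [0.4698 0.0089] 
res mm [[-0.4829 -0.1224]
 [-0.0335 -0.0399]
 [-0.5201  0.212 ]
 [ 0.4722  0.2612]
 [ 0.5643 -0.3109]]
s -16.764162815616892 origin [0.5683 0.0954] dial [ 0.5701 -0.02  ] btn [0.4715 0.0097] 
res mm [[ 3.7313 -0.2122]
 [ 2.6795 -0.4284]
 [ 2.181   0.3614]
 [-5.7067 -0.9949]
 [-2.8851  1.2741]]
[[-0.0001 -0.3893 -0.9211]
 [-0.0001 -0.9211  0.3893]
 [-1.      0.0001  0.    ]]
```

```bash
python3 - <<'E'
from h import *
np.set_printoptions(precision=1,suppress=True)
t=snapshot("top");y=np.radians(-15.7);Q=np.array([[np.cos(y),-np.sin(y)],[np.sin(y),np.cos(y)]]);o=np.array([.565,.0964])
for n,uv,z in(('canister',(431,309),.12),('jar',(439,252),.078),('box',(288,319),.1),('handle',(277,265),.15),('kettle',(243,213),.21),('cup',(305,153),.075)):
    print(n,1e3*Q.T@(plane(t,uv,z)[:2]-o))
ob=get_obs();M=R.from_euler('xyz',ob['orientation'],degrees=True)
print(1e3*M.inv().apply(np.array([.571,-.047,.30])-ob['tool_pos']))
E
```

```text
canister [ -74.5 -274.9]
jar [  41.4 -272.5]
box [-162.1  -19.5]
handle [-71.7  24.1]
kettle [ -2.8 101.6]
cup [169.2  36.9]
[ -73.4  496.  -544.2]
```

>>> carry_out:
  hand: 1
  series:
    - [[-60,0,0,0,0,0],[-75,41,-45,5,0,0],[-75,83,-91,10,0,0],[-75,124,-136,16,0,0],[-75,165,-181,21,0,0],[-75,207,-227,26,0,0],[-75,248,-272,32,0,0],[-75,289,-317,37,0,0],[-75,331,-363,42,0,0],[-75,372,-408,47,0,0]]

```text
clock: 1.75
tool_pos: [0.4943, 0.1184, 0.3021]
orientation: [-77.5, 89.9, 32.4]
force: [0.8, 0.6, -0.4]
opening: 0.0008
```

```bash
cat >> h.py <<'E'
def rel(target,yawy,ob=None):
    """target TCP and world angle of tool y -> tool frame shift mm and turn deg about x"""
    ob=get_obs();M=R.from_euler('xyz',ob['orientation'],degrees=True);m=M.as_matrix()
    cur=np.degrees(np.arctan2(m[1,1],m[0,1]))
    Mt=R.from_matrix(np.array([[0,np.cos(np.radians(yawy)),-np.sin(np.radians(yawy))*-1*-1],[0,0,0],[0,0,0]])) if 0 else None
    y=np.array([np.cos(np.radians(yawy)),np.sin(np.radians(yawy)),0]);x=np.array([0,0,-1.]);T=R.from_matrix(np.c_[x,y,np.cross(x,y)])
    return 1e3*M.inv().apply(np.array(target)-ob['tool_pos']),(M.inv()*T).as_rotvec(degrees=True)
E
python3 - <<'E'
from h import *
np.set_printoptions(precision=2,suppress=True)
ob=get_obs();print(ob['clock'],ob['tool_pos'],ob['force'],ob['opening'],rel([.571,-.047,.15],184.3))
E
```

```text
1.75 [0.49 0.12 0.3 ] [ 0.83  0.58 -0.35] 0.0008176938954770157 (array([ 152.07,  -15.53, -181.67]), array([15.65,  0.02,  0.07]))
```

>>> carry_out:
  series:
    - [[0,-4,-50,5,0,0],[0,-8,-100,10,0,0],[0,-12,-150,15.6,0,0],[20,-15.5,-181.5,15.6,0,0],[70,-15.5,-181.5,15.6,0,0],[120,-15.5,-181.5,15.6,0,0],[150,-15.5,-181.5,15.6,0,0],[150,-15.5,-181.5,15.6,0,0],[150,-15.5,-181.5,15.6,0,0]]

```text
clock: 2.88
tool_pos: [0.5717, -0.0448, 0.1531]
orientation: [-97.6, 89.9, -3.1]
force: [0.7, -0.5, 0.9]
opening: 0.0004
```

```bash
python3 - <<'E'
from h import *
np.set_printoptions(precision=2,suppress=True)
ob=get_obs();print(ob['clock'],ob['tool_pos'],ob['force'],ob['joint_pos'],rel([.571,-.047,.06],184.3))
for n in('wrist','scene','top'):
    s=snapshot(n);cv2.imwrite(f'pics/{n}1.png',s['color'][:,:,::-1]);print(n,proj(s,ob['tool_pos']),proj(s,[.569,-.0195,.046]),proj(s,[.470,.009,.041]))
E
```

```text
2.875 [ 0.57 -0.04  0.15] [ 0.67 -0.53  0.88] [ 15.09  14.38 -18.32   0.04 -57.19 -10.59] (array([93.12,  1.05, -2.13]), array([ 0.22, -0.01,  0.11]))
wrist [317.08 306.81] [318.66 274.21] [442.76 315.68]
scene [258.85 181.46] [280.7  234.39] [303.15 201.83]
top [375.53 226.54] [357.73 236.35] [344.66 285.23]
```

View pics/wrist1.png

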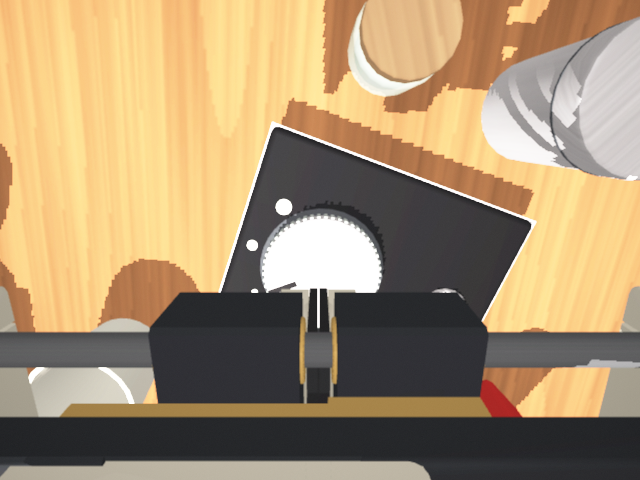

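View pics/scene1.png

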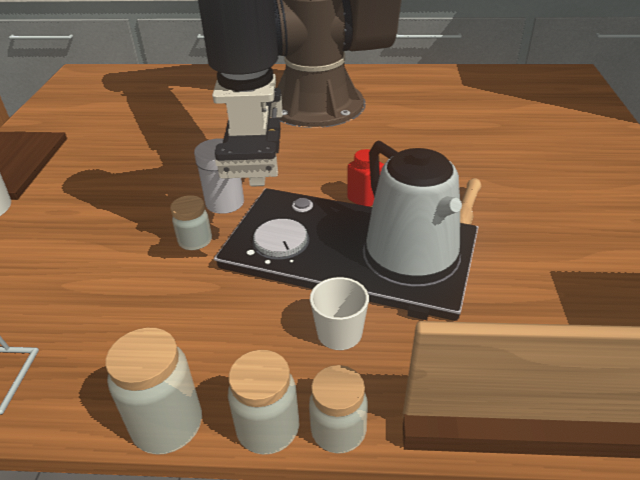

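>>> carry_out:
  series:
    - [[50,1,-2,0,0,0],[85,1,-2,0,0,0],[95,1,-2,0,0,0],[97,1,-2,0,0,0],[97,1,-2,0,0,0],[97,1,-2,0,0,0]]

```text
clock: 3.78
tool_pos: [0.5708, -0.0467, 0.0559]
orientation: [-83.8, 89.9, 10.8]
force: [0.1, -0.2, -0.7]
opening: 0.0005
```

```bash
python3 - <<'E'
from h import *
np.set_printoptions(precision=4,suppress=True)
ob=get_obs();print(ob['clock'],ob['tool_pos'],ob['force'],rel([.571,-.047,.046],184.3))
E
```

```text
3.775 [ 0.5708 -0.0467  0.0559] [ 0.1475 -0.2346 -0.6741] (array([ 9.9324, -0.1975, -0.3126]), array([0.207 , 0.0147, 0.1319]))
```

Now down in small steps until contact.

>>> carry_out:
  series:
    - [[4,0,0,0,0,0],[7,0,0,0,0,0],[8,0,0,0,0,0],[9,0,0,0,0,0],[9,0,0,0,0,0]]

```text
clock: 4.4
tool_pos: [0.5704, -0.0469, 0.0463]
orientation: [-104.7, 89.9, -10.2]
force: [-0.2, 0.5, 6.4]
opening: 0.0005
```

>>> carry_out:
  series:
    - [[0.4,0,0,0,0,0],[0.4,0,0,0,0,0],[0.4,0,0,0,0,0]]

```text
clock: 4.78
tool_pos: [0.5705, -0.0469, 0.0462]
orientation: [-102.9, 89.9, -8.4]
force: [-2.4, 0.5, 9.0]
opening: -0.0
```

>>> carry_out:
  series:
    - [[0.3,0,0,0,0,0],[0.3,1.2,0,2.5,0,0],[0.3,2.4,0.1,5,0,0],[0.3,3.6,0.2,7.5,0,0],[0.3,4.9,0.4,10,0,0],[0.3,6.1,0.7,12.5,0,0],[0.3,7.2,1,15,0,0],[0.3,8.4,1.3,17.5,0,0],[0.3,9.6,1.7,20,0,0]]

```text
clock: 5.9
tool_pos: [0.5616, -0.0464, 0.0462]
orientation: [-86.6, 89.8, -12.2]
force: [0.1, -2.9, 9.7]
opening: 0.0003
```

```bash
python3 - <<'E'
from h import *
np.set_printoptions(precision=4,suppress=True)
ob=get_obs();print(ob['clock'],ob['tool_pos'],ob['force'],ob['moment'])
s=snapshot('wrist');cv2.imwrite('pics/wrist2.png',s['color'][:,:,::-1])
s=snapshot('scene');cv2.imwrite('pics/scene2.png',cv2.resize(s['color'][180:290,190:340,::-1],None,fx=4,fy=4))
E
```

```text
5.9 [ 0.5616 -0.0464  0.0462] [ 0.1054 -2.9249  9.686 ] [-1.0089 -0.0906 -0.0006]
```

View pics/scene2.png

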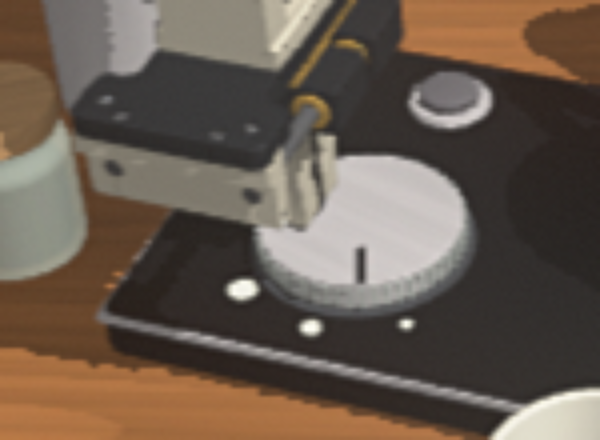

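View pics/wrist2.png

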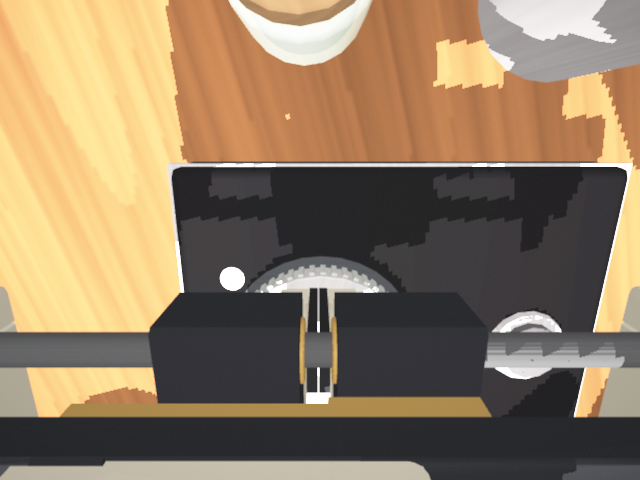

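The dial follows: in the crop its line at (360,265) now points midway between the small dot at (405,323) and the middle dot at (311,327). I'll carry on with the second half.

>>> carry_out:
  series:
    - [[0.1,1.2,0,2.5,0,0],[0.1,2.4,0.1,5,0,0],[0.1,3.6,0.2,7.5,0,0],[0.1,4.9,0.4,10,0,0],[0.1,6.1,0.7,12.5,0,0],[0.1,7.2,1,15,0,0],[0.1,8.4,1.3,17.5,0,0],[0.1,9.6,1.7,20,0,0],[0.1,9.6,1.7,20,0,0]]

```text
clock: 7.12
tool_pos: [0.5523, -0.0423, 0.0462]
orientation: [-75.1, 89.9, -20.6]
force: [-0.1, -3.7, 10.3]
opening: 0.0004
```

```bash
python3 - <<'E'
from h import *
np.set_printoptions(precision=4,suppress=True)
ob=get_obs();print(ob['clock'],ob['tool_pos'],ob['force'],ob['moment'])
s=snapshot('scene');cv2.imwrite('pics/scene3.png',cv2.resize(s['color'][180:290,190:340,::-1],None,fx=4,fy=4))
E
```

```text
7.125 [ 0.5523 -0.0423  0.0462] [-0.1418 -3.6919 10.2579] [-1.2353  0.3626 -0.0648]
```

View pics/scene3.png

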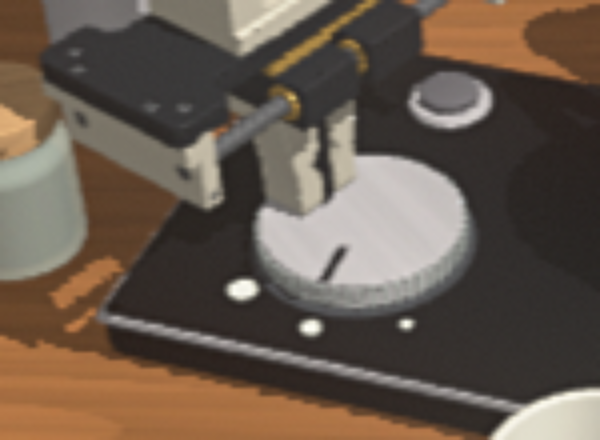

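The line, from (345,247) to (322,280) in the crop, points at the middle dot at (311,327). Lift straight up.

>>> carry_out:
  series:
    - [[-3,0,0,0,0,0],[-20,0,0,0,0,0],[-50,0,0,0,0,0],[-50,0,0,0,0,0],[-50,0,0,0,0,0]]

```text
clock: 7.8
tool_pos: [0.551, -0.0417, 0.0944]
orientation: [88.2, 90.0, 142.7]
force: [0.1, 0.2, -0.4]
opening: 0.0005
```

```bash
python3 - <<'E'
from h import *
np.set_printoptions(precision=4,suppress=True)
ob=get_obs();print(ob['clock'],ob['tool_pos'],ob['force'],rel([.470,.009,.095],144.3),rel([.470,.009,.095],164.3))
s=snapshot('scene');cv2.imwrite('pics/scene4.png',cv2.resize(s['color'][180:290,190:340,::-1],None,fx=4,fy=4))
s=snapshot('wrist');cv2.imwrite('pics/wrist4.png',s['color'][:,:,::-1]);print(proj(s,[.470,.009,.041]))
E
```

```text
7.8 [ 0.551  -0.0417  0.0944] [ 0.146   0.1549 -0.4184] (array([-0.5469, 95.3647, -5.7853]), array([ 0.1796,  0.0008, -0.0269])) (array([-0.5469, 95.3647, -5.7853]), array([-19.8204,   0.0055,  -0.0265]))
[480.8576 258.284 ]
```

View pics/scene4.png

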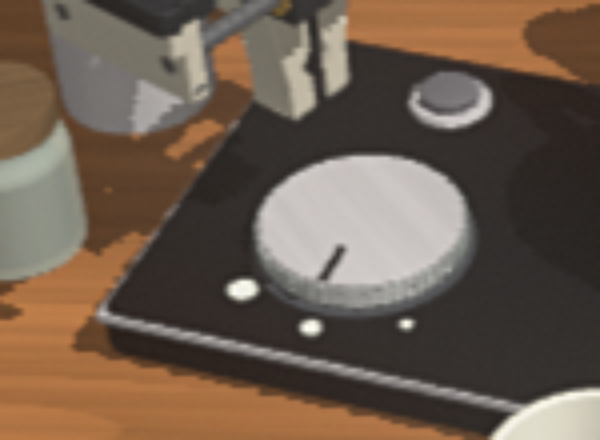

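View pics/wrist4.png

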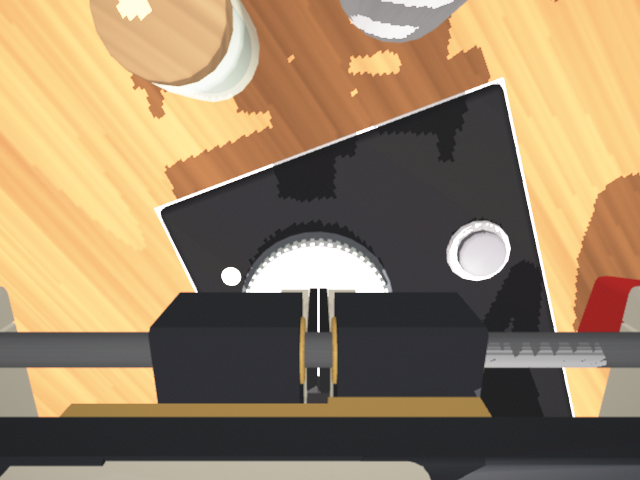

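The line rests at the middle dot. The button shows in the wrist view at about (481,254), against a predicted (481,258). Next I'll move above it, turned so the gripper body stays clear of the red box.

>>> carry_out:
  series:
    - [[0,25,-1.5,-8,0,0],[0,50,-3,-16,0,0],[0,75,-4.5,-24,0,0],[0,95,-6,-30,0,0],[15,95,-6,-30,0,0],[33,95,-6,-30,0,0],[40,95,-6,-30,0,0],[40,95,-6,-30,0,0],[40,95,-6,-30,0,0]]

```text
clock: 9.02
tool_pos: [0.4708, 0.0085, 0.0551]
orientation: [-80.6, 90.0, 3.9]
force: [-0.4, -0.6, 0.3]
opening: 0.0005
```

```bash
python3 - <<'E'
from h import *
np.set_printoptions(precision=4,suppress=True)
ob=get_obs();print(ob['clock'],ob['tool_pos'],ob['force'],rel([.470,.009,.041],174.3))
s=snapshot('scene');cv2.imwrite('pics/scene5.png',cv2.resize(s['color'][130:280,190:400,::-1],None,fx=3.5,fy=3.5))
E
```

```text
9.025 [0.4708 0.0085 0.0551] [-0.3687 -0.5696  0.3436] (array([14.0637,  0.87  ,  0.3689]), array([0.1924, 0.003 , 0.0179]))
```

View pics/scene5.png

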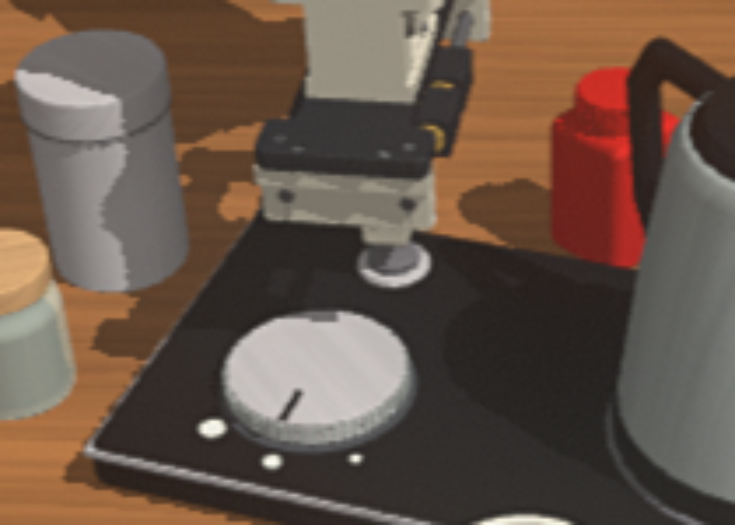

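The tip is above the button, clear of the box and canister, and the line is still at the middle dot. Press.

>>> carry_out:
  series:
    - [[8,0.9,0.4,0,0,0],[13,0.9,0.4,0,0,0],[15,0.9,0.4,0,0,0],[17,0.9,0.4,0,0,0],[18,0.9,0.4,0,0,0],[18,0.9,0.4,0,0,0]]

```text
clock: 9.82
tool_pos: [0.4695, 0.0089, 0.0372]
orientation: [136.3, 90.0, -139.2]
force: [-3.7, 0.2, 9.2]
opening: 0.0004
```

>>> carry_out:
  series:
    - [[0.5,0,0,0,0,0],[0.6,0,0,0,0,0],[0.6,0,0,0,0,0]]

```text
clock: 10.2
tool_pos: [0.4696, 0.0089, 0.0371]
orientation: [-123.0, 90.0, -38.5]
force: [-6.3, 1.6, 16.0]
opening: 0.0005
```

```bash
python3 - <<'E'
from h import *
ob=get_obs();print(ob['clock'],ob['tool_pos'],ob['force'])
s=snapshot('scene');cv2.imwrite('pics/scene6.png',cv2.resize(s['color'][130:280,190:400,::-1],None,fx=3.5,fy=3.5))
E
```

```text
10.2 [0.46955717 0.00894253 0.037095  ] [-6.32147801  1.59706386 16.01996781]
```

View pics/scene6.png

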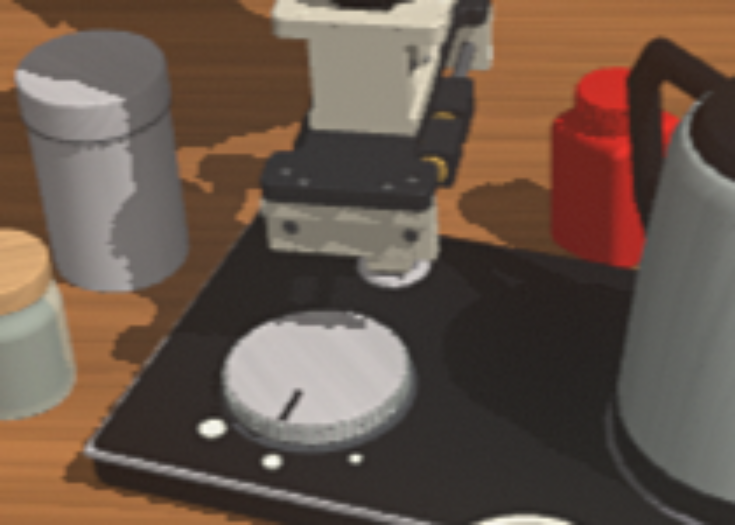

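It reached a hard stop at z = 37.1 mm with 16 N, and the nominal bottom is 37 mm, so the button is fully down. Release.

>>> carry_out:
  series:
    - [[-3,0,0,0,0,0],[-15,0,0,0,0,0],[-50,0,0,0,0,0],[-100,0,0,0,0,0],[-150,0,0,0,0,0],[-150,0,0,0,0,0],[-150,0,0,0,0,0],[-150,0,0,0,0,0]]

```text
clock: 11.25
tool_pos: [0.4689, 0.0087, 0.1852]
orientation: [114.6, 89.9, -160.9]
force: [0.2, -0.3, -0.3]
opening: 0.0003
```

```bash
python3 - <<'E'
from h import *
ob=get_obs();print(ob['clock'],ob['tool_pos'],ob['force'],ob['qvel'].round(2))
s=snapshot('scene');cv2.imwrite('pics/scene7.png',s['color'][:,:,::-1])
E
```

```text
11.25 [0.46892857 0.00871811 0.18521096] [ 0.19632907 -0.26241412 -0.32216028] [-0.01  0.36  0.03  0.06 -0.01 -0.02]
```

View pics/scene7.png

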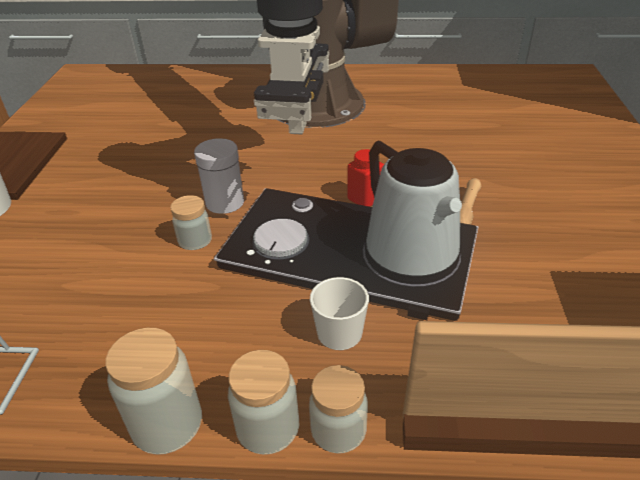

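The line points at the middle dot at (268,262), the button at (302,204) is up again, and everything else stands where it did.

```bash
python3 -c "
from plant import close_job; print(close_job())"
```

```text
the job is handed in; nothing more can be done
None
```

I turned the dial one click clockwise, from the small dot to the middle-sized dot, then pressed the start button fully down and let it spring back. I handed the job in at about 11.3 s, and the hand-in reported no verdict.

- **Dial:** I led the closed fingertips round a 40° arc, pressing with about 10 N. The line rested at the middle dot after I lifted off, during the press and in the last picture.
- **Start button:** The fingertip reached a hard stop at 37.1 mm, against a nominal fully-down height of 37 mm, with 16 N. After release the button looked up again in the picture.
- **Other objects:** In the last scene picture the kettle, cup, canister, box, jar and pestle stand where they did at the start. The arm was about 145 mm above the button with no contact force.
- **Disagreement:** The scene camera's fit of the dial and button was off by up to 6 mm, while the top camera's fit was within 1 mm. I used the top camera's positions; the wrist view before the press put the button within about 4 pixels of the predicted spot.

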